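# Clear the draining tray, lean the boards to dry, rack the plates

## Task

First lift the ghee pot by its handle off the draining tray and set it down upright on the bare granite right beside one end of the tray. Then take the two chopping boards out of the plate rack, stand each on its short edge on the draining tray and let it lean back against the steel rail, side by side and both resting on the rail. Finally stand every snack plate from the white drainer on edge in a slot of the wooden rack, leaving the other things on the counter where they are.

Things in the scene. Friction and masses are not known exactly. Their poses are not given: they have to be found in the camera images.
- tray: Fixed stainless draining tray, 130 mm deep (x) by 350 mm long (y), standing on the granite. Origin on the counter; x points to the rail side, y along the tray, z up. The floor spans x -76..+54 mm, its top at z = 8 mm; a lip along the front edge (x -76..-68 mm) rises to z = 14 mm. It carries the rail. The ghee pot stands on it at the start.
- rail: Steel rail fixed on the tray (same origin and axes as the tray): two round bars 12 mm thick along y at x = +30 mm, heights z = 45 mm and 108 mm (bar centres), from y -170 to +170 mm, with a post at each end. Boards lean on the upper bar.
- rack: Fixed wooden plate rack, 110 mm deep (x) by 212 mm long (y), origin on the counter under its middle, z up. Five round-topped ribs run along x (27 mm thick, tops at z = 60 mm); between them four slots, each 18 mm wide, centred at y = -67.5, -22.5, +22.5, +67.5 mm, slot floors at z = 12 mm. The two boards stand in two of the slots at the start.
- drainer: Fixed white plastic drainer, 140 mm (x) by 212 mm (y), origin on the counter under its middle, z up. Four slots 14 mm wide along x between fins (tops at z = 52 mm), centred at y = -67.5, -22.5, +22.5, +67.5 mm, floors at z = 12 mm. The plates stand in it at the start. It and the rack may swap sides.
- pot: Lidded stainless ghee pot, body 84 mm in diameter and 75 mm high, 0.5 kg, with a fixed arched handle over the lid. Origin at the centre of its underside, z up. The handle's top is a level bar 10 mm thick and about 52 mm long along the pot's y, its centre at z = 130 mm.
- board_big: Wooden chopping board, 12 mm thick (x) by 130 mm wide (y) by 190 mm tall (z), 0.3 kg. Origin at the centre of the short edge it stands on; z points up along the board.
- board_small: Wooden chopping board, 12 mm thick (x) by 110 mm wide (y) by 165 mm tall (z), 0.22 kg. Origin at the centre of the short edge it stands on; z points up along the board.
- plate_0: Rectangular stainless snack plate with a rim, 10 mm thick (x) by 120 mm wide (y) by 110 mm tall (z) as it stands on edge, 0.15 kg. Origin at the centre of the 120 mm edge it stands on, z up. All plates are alike; may be absent.
- plate_1: Rectangular stainless snack plate with a rim, 10 mm thick (x) by 120 mm wide (y) by 110 mm tall (z) as it stands on edge, 0.15 kg. Origin at the centre of the 120 mm edge it stands on, z up. All plates are alike; may be absent.
- plate_2: Rectangular stainless snack plate with a rim, 10 mm thick (x) by 120 mm wide (y) by 110 mm tall (z) as it stands on edge, 0.15 kg. Origin at the centre of the 120 mm edge it stands on, z up. All plates are alike; may be absent.
- plate_3: Rectangular stainless snack plate with a rim, 10 mm thick (x) by 120 mm wide (y) by 110 mm tall (z) as it stands on edge, 0.15 kg. Origin at the centre of the 120 mm edge it stands on, z up. All plates are alike; may be absent.
- spatula: Bystander: grey hard silicone spatula, 250 mm long, lying on the counter.
- tumbler: Bystander: steel tumbler, 68 mm across, 95 mm high.
- jar: Bystander: amber glass jar, 70 mm across, 85 mm high, behind the rail.
- mortar: Bystander: small stone mortar, 100 mm across, 60 mm high, behind the rail.
Not all that is in view belongs to the job. What is shaped like the pot but green, orange or turquoise is not meant.

How it is judged:
On the way, in this order (a step that is already met when the one before it is completed fails the run):
1. the ghee pot stands upright on the granite beside an end of the tray, let go ((y of pot in the frame of tray between 0.212 and 0.4 m or y of pot in the frame of tray between -0.4 and -0.212 m) and x of pot in the frame of tray between -0.14 and 0.12 m and height (world z) of pot below 0.006 m and angle between pot's own z axis and vertical below 0.1 rad and linear speed of pot below 0.03 m/s and contact force between pot and the fingers below 0.05 N), for 0.2 s.
2. both boards stand on the tray, leaning against the rail, let go (x of board_big in the frame of tray between -0.072 and 0.022 m and y of board_big in the frame of tray between -0.135 and 0.135 m and z of board_big in the frame of tray between 0 and 0.022 m and angle between board_big's own z axis and vertical between 0.12 and 0.72 rad and contact force between each of board_big, board_small and rail above 0.03 N and contact force between each of board_big, board_small and the fingers below 0.05 N and linear speed of each of board_big, board_small below 0.03 m/s and x of board_small in the frame of tray between -0.072 and 0.022 m and y of board_small in the frame of tray between -0.135 and 0.135 m and z of board_small in the frame of tray between 0 and 0.022 m and angle between board_small's own z axis and vertical between 0.12 and 0.72 rad), for 0.2 s.
At the end, for the whole second after the job is handed in: Pot upright on the granite, axis 212-400 mm along the tray from its middle, under 140 mm in front and 120 mm behind. Boards on the tray floor, leaning 0.12-0.72 rad on the rail, middles within 135 mm of its middle. Present plates down in rack slots, on edge within 0.27 rad, centred within 45 mm (all of step 1 and all of step 2 and x of plate_0 in the frame of rack between -0.045 and 0.045 m and y of plate_0 in the frame of rack between -0.085 and 0.085 m and z of plate_0 in the frame of rack between 0 and 0.025 m and angle between each of plate_0, plate_1, plate_2, plate_3's own z axis and vertical below 0.27 rad and linear speed of each of plate_0, plate_1, plate_2, plate_3 below 0.03 m/s and x of plate_1 in the frame of rack between -0.045 and 0.045 m and y of plate_1 in the frame of rack between -0.085 and 0.085 m and z of plate_1 in the frame of rack between 0 and 0.025 m and x of plate_2 in the frame of rack between -0.045 and 0.045 m and y of plate_2 in the frame of rack between -0.085 and 0.085 m and z of plate_2 in the frame of rack between 0 and 0.025 m and x of plate_3 in the frame of rack between -0.045 and 0.045 m and y of plate_3 in the frame of rack between -0.085 and 0.085 m and z of plate_3 in the frame of rack between 0 and 0.025 m); the robot touches nothing.
It fails at once if the pot is tipped over (more than 0.6 rad) (angle between pot's own z axis and vertical above 0.6 rad).
It fails at once if the spatula, tumbler, jar or mortar is shoved more than 50 mm (distance of any of spatula, tumbler, jar, mortar from where it was at the start of the episode above 0.05 m).
Of plate_0, plate_1, plate_2, plate_3 only 2 to 4 are there at a start; the rules pass over those that are not, and their reading is None.
At some moment in a run one of pot may be knocked a few centimetres aside while the robot is not near it.
It also fails if it takes over 210 s, if anything falls off the work surface, if the arm or the gripper's body presses on something with over 40 N, if the wrist force passes 120 N, or if a joint passes its speed limit or range.

## Robot

A 7-joint arm with a two-finger parallel gripper is mounted at the origin on the work surface. World frame = base frame: x ahead of the robot, y to its left, z up, the work surface at z = 0. Lengths are in m, angles in rad, forces in N, time in s.
With the tool pointing down it reaches from about 0.425 to 1.025 m from the base axis. Payload 3.6 kg.
Tool frame: the origin (TCP) lies at the very end of the fingers, on their centre line; the grasp point (between the pads) lies 19 mm behind it; z points along the fingers, y is the line along which they close (so a half turn about z gives the same grasp; the last joint's range is limited). The gripper opens to 85 mm and grips with 20 to 120 N. Pads are 22 mm wide; open, the fingers measure 114 mm over their backs; the gripper's body (76 mm by 85 mm) begins 54 mm behind the grasp point. The pads swing forward as they close: fully open they stand 13 mm farther back than shut.
Start: joints at [-1.355, 0.591, 0.048, 1.609, -0.033, 0.943, -0.034], TCP at [0.221, 0.69, 0.231] pointing down, gripper open.
Joint ranges: [-2.69, 2.69], [-0.47, 2.24], [-1.27, 1.36], [0.19, 2.51], [-1.53, 4.68], [0.08, 2.07], [-3.09, 3.09]. Speed limits (rad/s): [2.57, 2.57, 3.14, 3.14, 3.14, 3.14, 3.14].

## Interface

Orientations are given as [roll, pitch, yaw] about the fixed x, y, z axes, in that order (R = Rz(yaw) Ry(pitch) Rx(roll)).
In Python, from cell import env, vision, ticket gives the robot as it stands.
- The arm moves only by the shell command python3 -m inch 'ROWS' [OPENING] [FORCE]. ROWS is JSON, a list of rows, each a list of 2 entries, a list of its own where there are three numbers: the shift along the tool's x, y, z in mm, then the turn about the tool's z in rad. A call has 1 to 5 rows; each row shifts and turns the commanded pose from where the row before left it, along the tool's axes as they then stand; what a row does not reach is not made up. A row lasts 1/12 s, in which the tool goes at most 41.7 mm and 7.16 degrees, less where a joint would pass 70% of its speed; a pose out of reach is approached as far as the arm can. A call is refused whole if a number of a shift passes 41.7 or a number of a turn 0.125, either way. A call with a gripper value outside its range is refused whole. OPENING is the finger opening in mm, from 0 to 85.4, set as the call begins (- or left out, the last holds). The fingers move at their own pace and stop on an object; FORCE is the grip in N (left out, the last holds). Time passes only in rows, so rows that do not move let the fingers close. It gives the time, the measured TCP pose, the force, the opening and the grip force at its end, in the units of the state.
- env.sense(): the state, without advancing time (a new reading comes with each control period).
- vision.grab_frame(name): name is "scene" or "top" or "wrist"; returns the picture (400x640x3 uint8, blue, green, red); there is no depth.
- vision.camera_params(name): a dict with "vfov" (degrees; the focal length in pixels is half the picture's height over the tangent of half this angle, whatever the lens; pixels are square), "cx", "cy" (the principal point, pixels), "camera_from_world" (4x4, takes a point from world to camera coordinates). Camera axes: x right, y down, z forward; pixel columns grow to the right and rows downward; lengths in m; the calibration is good to about 2 mm. The wrist camera is an equidistant fisheye: a pixel r from the principal point sees the ray r / f radians off the axis. A picture is of the moment at which its call begins: read the wrist's pose just before it. camera_params takes no time and is no camera call; for the wrist camera it gives the pose at the moment of the call.
- ticket.sign_off(): hands the job in; it is judged then, once.
The state is a dict: "clock": time; "joints": joint angles; "qd": joint speeds; "tau": joint torques, N m; "tool_pos": TCP position; "tcp_rot": TCP orientation; "force": force on the tool from outside, world axes, zero at the start; "torque": the same for the moment, N m; "finger_gap": opening from 0.0 (shut) to 1.0 (fully open); "gripper_force": force on a finger pad.
Only numpy, scipy, OpenCV 4.12 (cv2) and the standard library are available. Lean on these libraries where they do the work, as an engineer would, in place of code of your own. Each camera call takes 0.05 s, during which the arm holds its last target. There are 200 camera calls.

## Working session

There is one attempt and no reset: what is moved stays moved. The work goes in short steps, Python scripts to look and compute and a shell command to move; the robot and the scene stay as the last step left them, time stands still between calls to the robot, and variables do not carry over. Pictures are saved under pics/ and viewed, at most 14 in all, crops included, and the job is handed in when it is done.

```bash
ls; mkdir -p pics; python3 - <<'E'
from cell import env, vision
import cv2
print(env.sense())
for n in("scene","top"):
    cv2.imwrite(f"pics/{n}0.png",vision.grab_frame(n)); p=vision.camera_params(n);print(n,p)
E
```

```text
pics
{'clock': 0.0, 'joints': array([-1.35450308,  0.59213694,  0.04830786,  1.60986092, -0.03331289,
        0.94267609, -0.03368907]), 'qd': array([ 0.00134963, -0.00234686, -0.00106707,  0.00172859, -0.00074109,
       -0.00122715,  0.00191392]), 'tau': array([ 3.65162141e-04, -5.48694098e+01,  1.54689163e+00, -1.98114234e+01,
        9.37541103e-03,  8.80508538e-03,  1.35258153e-05]), 'tool_pos': array([0.22076472, 0.68968715, 0.23011384]), 'tcp_rot': array([-3.13931990e+00,  1.23508870e-04,  2.83187574e+00]), 'force': array([-0.23944688,  0.13260414, -0.10700629]), 'torque': array([-0.03009375, -0.00841496,  0.00371488]), 'gripper_force': 0.0, 'finger_gap': 1.0011799298336448}
scene {'vfov': 51.2851397938851, 'cx': 314.0656576951983, 'cy': 203.77335198014802, 'camera_from_world': array([[-0.18194102,  0.98329969, -0.0043806 ,  0.08367752],
       [ 0.84257408,  0.15360268, -0.51621229, -0.42867539],
       [-0.50691851, -0.09761118, -0.85644946,  1.54855248],
       [ 0.        ,  0.        ,  0.        ,  1.        ]])}
top {'vfov': 45.257892231423526, 'cx': 319.81202487139217, 'cy': 191.01519869030557, 'camera_from_world': array([[-0.00907763, -0.99995156,  0.00380395,  0.00715585],
       [-0.97443277,  0.0079918 , -0.22453711,  0.53108998],
       [ 0.22449584, -0.00574496, -0.97445811,  1.34763935],
       [ 0.        ,  0.        ,  0.        ,  1.        ]])}
```

View pics/scene0.png

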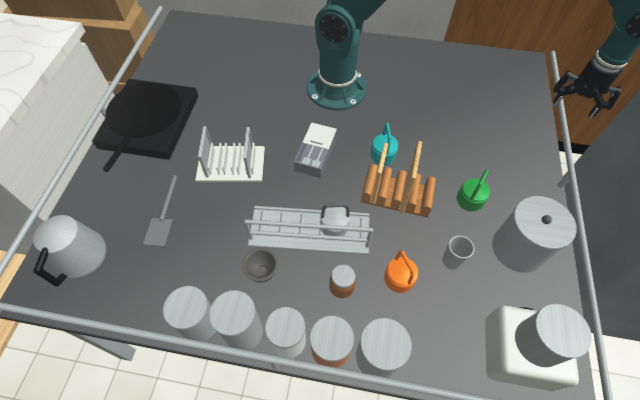

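View pics/top0.png

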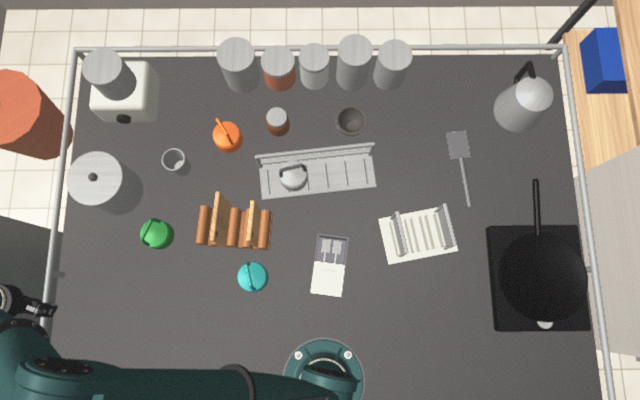

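The scene shows the robot at the top, and the top view has +x up and +y left. In the top view the tray is around (316,172), the pot (293,177) and the rack (234,228) with two boards. The drainer is at (418,234) with plates apparently in its outer slots. I'll enlarge these areas.

```bash
cat > h.py <<'E'
import numpy as np,cv2
from cell import env,vision
def ray(n,u,v,P=None):
    p=P or vision.camera_params(n);f=200/np.tan(np.radians(p['vfov']/2));T=p['camera_from_world']
    x,y=u-p['cx'],v-p['cy']
    if n=='wrist':
        r=np.hypot(x,y);a=r/f;d=np.array([x/r*np.sin(a),y/r*np.sin(a),np.cos(a)]) if r>1e-6 else np.array([0,0,1.])
    else: d=np.array([x/f,y/f,1])
    R=T[:3,:3];return -R.T@T[:3,3],R.T@d
def at(n,u,v,z,P=None):
    o,d=ray(n,u,v,P);return (o+d*(z-o[2])/d[2])[:3]
def proj(n,X,P=None):
    p=P or vision.camera_params(n);f=200/np.tan(np.radians(p['vfov']/2));T=p['camera_from_world']
    c=T[:3,:3]@np.asarray(X)+T[:3,3]
    if n=='wrist':
        r=np.hypot(c[0],c[1]);a=np.arctan2(r,c[2]);return p['cx']+c[0]/r*a*f,p['cy']+c[1]/r*a*f
    return p['cx']+f*c[0]/c[2],p['cy']+f*c[1]/c[2]
def crop(img,x0,y0,w,h,s,fn):
    cv2.imwrite(fn,cv2.resize(img[y0:y0+h,x0:x0+w],None,fx=s,fy=s,interpolation=cv2.INTER_CUBIC))
E
python3 - <<'E'
import cv2
from h import *
t=cv2.imread('pics/top0.png')
crop(t,185,130,200,130,4,'pics/c1.png')
s=cv2.imread('pics/scene0.png')
a=cv2.resize(t[195:270,370:470],None,fx=5,fy=5,interpolation=2)
b=cv2.resize(s[115:190,185:275],None,fx=3,fy=3,interpolation=2)
c=np.zeros((375,775,3),np.uint8);c[:375,:500]=a;c[:225,505:775]=b
cv2.imwrite('pics/c2.png',c)
E
```

```text
(no output)
```

View pics/c1.png

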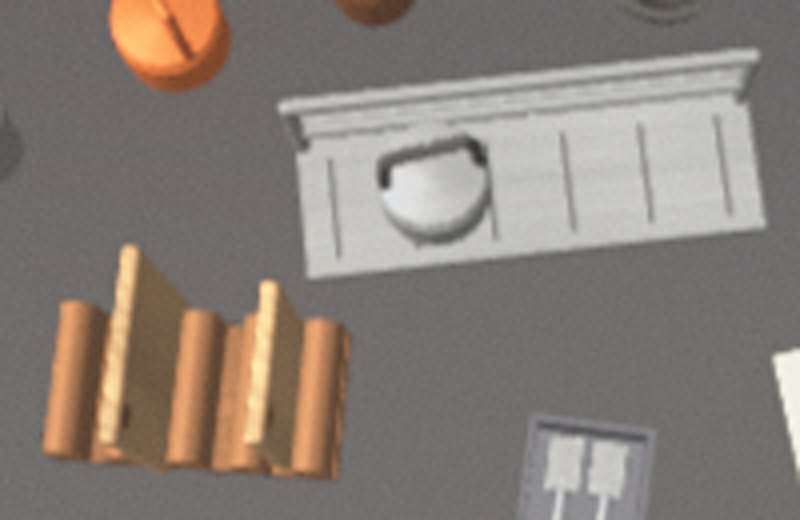

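View pics/c2.png

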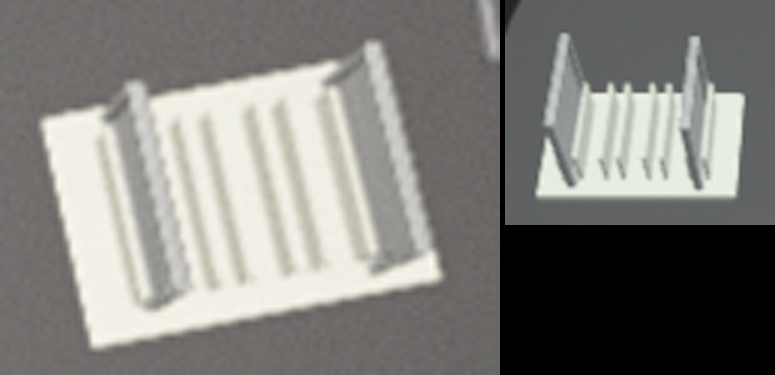

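The crops (×4 with origin 185,130, and ×5 with origin 370,195) show:
- **Tray:** front corners at crop (307,277) and (765,228), upper bar ends at (283,105) and (757,55).
- **Pot:** handle from (388,160) to (478,143).
- **Boards:** big board top edge from (130,248) to (110,440), small board from (268,283) to (255,442).
- **Plates:** two in the outer drainer slots. Their top edges run from (135,85) to (180,290) and from (372,45) to (430,255).

```bash
python3 - <<'E'
from h import *
np.set_printoptions(precision=4,suppress=True)
c1=lambda u,v:(185+(u-1.5)/4,130+(v-1.5)/4)
c2=lambda u,v:(370+(u-2)/5,195+(v-2)/5)
def seg(name,m,a,b,z):
    A=at('top',*m(*a),z);B=at('top',*m(*b),z);d=A-B
    print(name,A[:2],B[:2],'mid',(A+B)[:2]/2,'len',np.linalg.norm(d[:2]),'ang',np.degrees(np.arctan2(d[1],d[0])))
seg('trayfront z0',c1,(307,277),(765,228),0.007)
seg('bar',c1,(283,102),(757,52),.11)
seg('handle',c1,(386,160),(480,143),.132)
seg('big',c1,(130,250),(110,440),.202)
seg('small',c1,(268,284),(255,442),.177)
seg('rack near',c1,(44,455),(337,478),.03)
seg('rib1',c1,(78,303),(63,458),.055)
seg('rib3',c1,(206,312),(186,465),.055)
seg('rib5',c1,(328,320),(312,475),.055)
seg('pl L',c2,(135,84),(179,288),.122)
seg('pl R',c2,(373,44),(432,253),.122)
seg('dr near',c2,(93,348),(442,278),.005)
seg('dr left',c2,(42,120),(93,348),.005)
print(env.sense()['clock'])
E
```

```text
trayfront z0 [0.5204 0.1799] [ 0.5558 -0.1692] mid [0.5381 0.0053] len 0.3509087405252974 ang 95.78932907007933
bar [0.6272 0.1873] [ 0.6623 -0.1551] mid [0.6447 0.0161] len 0.34412268718187544 ang 95.85648937678614
handle [0.5772 0.1111] [0.5891 0.0451] mid [0.5831 0.0781] len 0.06709735756064984 ang 100.19750817988299
big [0.4977 0.2733] [0.3726 0.2813] mid [0.4352 0.2773] len 0.12537677355210813 ang -3.641078720020054
small [0.4794 0.1856] [0.3737 0.1917] mid [0.4265 0.1887] len 0.10591930377539188 ang -3.30295201907237
rack near [0.384  0.3668] [0.3654 0.1525] mid [0.3747 0.2597] len 0.21508909949985203 ang 85.02846639740437
rib1 [0.4921 0.3411] [0.3788 0.3468] mid [0.4354 0.3439] len 0.11345068178609312 ang -2.854952791067771
rib3 [0.4846 0.2474] [0.373  0.2584] mid [0.4288 0.2529] len 0.11215676876371143 ang -5.615502579160152
rib5 [0.4779 0.1583] [0.365 0.168] mid [0.4215 0.1631] len 0.11329163774431643 ang -4.898204944607904
pl L [ 0.4571 -0.2098] [ 0.344  -0.2287] mid [ 0.4005 -0.2193] len 0.11470642620170891 ang 9.48572933395515
pl R [ 0.4786 -0.3437] [ 0.3618 -0.3681] mid [ 0.4202 -0.3559] len 0.11935250568355324 ang 11.820049835196242
dr near [ 0.3206 -0.1976] [ 0.36   -0.4068] mid [ 0.3403 -0.3022] len 0.21292564855066842 ang 100.66642098536373
dr left [ 0.4571 -0.1724] [ 0.3206 -0.1976] mid [ 0.3889 -0.185 ] len 0.13880608209822692 ang 10.44477656506116
0.1
```

```bash
cat > go.py <<'E'
# prints tool-axes shift (mm) and turn (rad) from the present pose to x y z(m) yaw(rad); shift in axes after the turn
import sys;from h import *
x,y,z,w=map(float,sys.argv[1:5]);s=env.sense();p=s['tool_pos'];c=s['tcp_rot'][2]
t=(c-w+np.pi/2)%np.pi-np.pi/2
wf=c-t;d=(np.array([x,y,z])-p)*1e3
v=np.array([np.cos(wf)*d[0]+np.sin(wf)*d[1],np.sin(wf)*d[0]-np.cos(wf)*d[1],-d[2]])
n=int(np.ceil(abs(v).max()/40))
print('turn %.3f shift %s  n=%d each %s'%(t,v.round(1),n,(v/max(n,1)).round(1)),'rot',s['tcp_rot'].round(3))
E
python3 -m inch '[[[0,0,-8],0.12],[[0,0,-8],0.12],[[0,0,-8],0.12],[[0,0,-8],0.12],[[0,0,-8],0.12]]' 70
python3 -m inch '[[[0,0,0],0.12],[[0,0,0],0.12],[[0,0,0],0.12],[[0,0,0],0.12],[[0,0,0],0]]'
python3 go.py .583 .078 .27 1.745
```

```text
clock: 0.52
tool_pos: [0.2208, 0.6901, 0.271]
tcp_rot: [-3.14, 0.001, 2.226]
force: [0.5, 0.5, -0.1]
finger_gap: 0.821
gripper_force: 0.0
clock: 0.93
tool_pos: [0.2205, 0.6902, 0.2705]
tcp_rot: [-3.141, 0.001, 1.75]
force: [0.0, -0.5, 0.9]
finger_gap: 0.818
gripper_force: 0.0
turn 0.005 shift [-6.657e+02  2.509e+02  5.000e-01]  n=17 each [-39.2  14.8   0. ] rot [-3.141e+00  1.000e-03  1.750e+00]
```

```bash

python3 -m inch '[[[-37,14,0],0],[[-37,14,0],0],[[-37,14,0],0],[[-37,14,0],0],[[-37,14,0],0]]' >/dev/null
python3 -m inch '[[[-37,14,0],0],[[-37,14,0],0],[[-37,14,0],0],[[-37,14,0],0],[[-37,14,0],0]]' >/dev/null
python3 -m inch '[[[-37,14,0],0],[[-37,14,0],0],[[-37,14,0],0],[[-37,14,0],0],[[-37,14,0],0]]' >/dev/null
python3 -m inch '[[[-37,14,0],0],[[-37,14,0],0],[[-20,7,0],0],[[0,0,0],0],[[0,0,0],0]]'
python3 go.py .583 .078 .27 1.745
python3 - <<'E'
from h import *
P=vision.camera_params('wrist');cv2.imwrite('pics/w1.png',vision.grab_frame('wrist'))
np.save('w1.npy',P,allow_pickle=True)
for X in [(.583,.078,.135),(.6,.078,.0)]: print(proj('wrist',X,P))
E
```

```text
clock: 2.6
tool_pos: [0.5792, 0.0943, 0.2712]
tcp_rot: [-3.141, 0.0, 1.75]
force: [-0.4, 0.8, -0.1]
finger_gap: 0.818
gripper_force: 0.0
turn 0.005 shift [-16.7   0.9   1.2]  n=1 each [-16.7   0.9   1.2] rot [-3.141  0.     1.75 ]
(np.float64(320.7629586241712), np.float64(204.29130001938162))
(np.float64(332.52165900462114), np.float64(177.5087473074143))
```

View pics/w1.png

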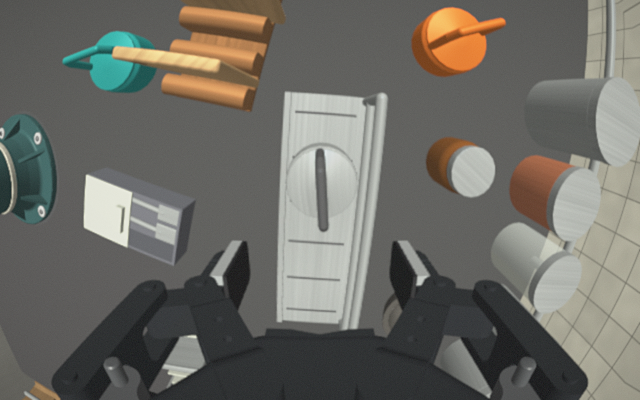

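The wrist view shows the handle from (320,151) to (324,230), centre about (322,190). I'll refine its position with that.

```bash
python3 - <<'E'
from h import *
P=np.load('w1.npy',allow_pickle=True).item()
a=at('wrist',320.5,153,.130,P);b=at('wrist',323.5,228,.130,P);d=a-b
print(a,b,(a+b)/2,np.linalg.norm(d),np.degrees(np.arctan2(d[1],d[0])))
E
python3 go.py .583 .085 .111 1.69
```

```text
[0.57415555 0.12506949 0.13      ] [0.59035662 0.0529671  0.13      ] [0.58225608 0.0890183  0.13      ] 0.07390013060615068 102.66376228747802
turn 0.063 shift [-11.8   3.1 160. ]  n=4 each [-2.9  0.8 40. ] rot [-3.141e+00 -1.000e-03  1.753e+00]
```

```bash

python3 -m inch '[[[-5,0.5,30],0],[[-5,1,35],0],[[0,0,35],0],[[0,0,30],0],[[0,0,20],0]]' 70
python3 -m inch '[[[0,0,10],0],[[0,0,0],0],[[0,0,0],0]]' 
python3 go.py .5825 .084 .111 1.753
python3 -m inch '[[[0,0,0],0],[[0,0,0],0],[[0,0,0],0],[[0,0,0],0],[[0,0,0],0]]' 0 60
python3 -m inch '[[[0,0,0],0],[[0,0,0],0],[[0,0,0],0]]'
python3 -m inch '[[[0,0,-10],0],[[0,0,-20],0],[[0,0,-20],0],[[0,0,-20],0],[[0,0,-10],0]]' 
python3 go.py .6235 -.284 .195 1.753
```

```text
clock: 3.07
tool_pos: [0.5794, 0.0893, 0.1182]
tcp_rot: [-3.137, -0.002, 1.757]
force: [-0.0, -0.0, -0.3]
finger_gap: 0.82
gripper_force: 0.0
clock: 3.32
tool_pos: [0.5821, 0.0879, 0.1115]
tcp_rot: [-3.141, -0.001, 1.754]
force: [0.6, -0.2, -0.1]
finger_gap: 0.82
gripper_force: 0.0
turn 0.001 shift [-4.  -0.3  0.5]  n=1 each [-4.  -0.3  0.5] rot [-3.141e+00 -1.000e-03  1.754e+00]
clock: 3.73
tool_pos: [0.5826, 0.0867, 0.1121]
tcp_rot: [3.14, -0.0, 1.752]
force: [0.4, -1.4, 4.7]
finger_gap: 0.107
gripper_force: 22.6
clock: 3.98
tool_pos: [0.5827, 0.0867, 0.1121]
tcp_rot: [3.14, -0.0, 1.752]
force: [-1.3, 0.8, 5.9]
finger_gap: 0.095
gripper_force: 58.3
clock: 4.4
tool_pos: [0.5825, 0.0865, 0.1931]
tcp_rot: [3.14, 0.0, 1.751]
force: [0.9, 0.2, -3.2]
finger_gap: 0.095
gripper_force: 58.4
turn -0.002 shift [-371.8  -26.8   -1.9]  n=10 each [-37.2  -2.7  -0.2] rot [3.14  0.    1.751]
```

```bash

python3 -m inch '[[[-10,-1,0],0],[[-20,-1,0],0],[[-30,-2,0],0],[[-37,-3,0],0],[[-37,-3,0],0]]' >/dev/null
python3 -m inch '[[[-37,-3,0],0],[[-37,-3,0],0],[[-37,-3,0],0],[[-37,-3,0],0],[[-37,-3,0],0]]' >/dev/null
python3 -m inch '[[[-30,-2,0],0],[[-15,0,0],0],[[-7,0,0],0],[[0,0,0],0],[[0,0,0],0]]' 
python3 go.py .6235 -.284 .112 1.753
```

```text
clock: 5.65
tool_pos: [0.6218, -0.2809, 0.19]
tcp_rot: [-3.14, -0.003, 1.753]
force: [-0.3, -0.1, -3.5]
finger_gap: 0.095
gripper_force: 58.3
turn -0.000 shift [-3.3  1.1 78. ]  n=2 each [-1.7  0.5 39. ] rot [-3.140e+00 -3.000e-03  1.753e+00]
```

```bash

python3 -m inch '[[[0,0,20],0],[[0,0,25],0],[[0,0,20],0],[[0,0,10],0],[[0,0,5],0]]' >/dev/null
python3 -m inch '[[[0,0,3],0],[[0,0,1],0],[[0,0,1],0],[[0,0,0],0],[[0,0,0],0]]'
python3 -m inch '[[[0,0,1],0],[[0,0,0],0],[[0,0,0],0],[[0,0,0],0]]'
```

```text
clock: 6.48
tool_pos: [0.623, -0.2835, 0.1073]
tcp_rot: [3.14, 0.001, 1.752]
force: [0.6, -0.2, -4.8]
finger_gap: 0.092
gripper_force: 58.3
clock: 6.82
tool_pos: [0.6224, -0.2832, 0.1054]
tcp_rot: [3.141, 0.0, 1.752]
force: [1.2, 0.0, -4.3]
finger_gap: 0.096
gripper_force: 58.3
```

```bash

python3 -m inch '[[[0,0,1],0],[[0,0,0],0],[[0,0,0.5],0],[[0,0,0],0],[[0,0,0],0]]'
python3 -m inch '[[[0,0,0.5],0],[[0,0,0],0],[[0,0,0],0]]'

```

```text
clock: 7.23
tool_pos: [0.623, -0.2831, 0.1043]
tcp_rot: [3.14, 0.0, 1.752]
force: [0.6, 1.4, 0.1]
finger_gap: 0.094
gripper_force: 58.6
clock: 7.48
tool_pos: [0.6231, -0.2831, 0.1042]
tcp_rot: [3.14, 0.0, 1.752]
force: [0.5, 1.2, 5.5]
finger_gap: 0.094
gripper_force: 59.2
```

```bash

python3 -m inch '[[[0,0,0],0],[[0,0,0],0],[[0,0,0],0],[[0,0,0],0]]' 50 >/dev/null
python3 -m inch '[[[0,0,-10],0],[[0,0,-30],0],[[0,0,-40],0],[[0,0,-40],0],[[0,0,-40],0]]' >/dev/null
python3 -m inch '[[[0,0,0],-0.12],[[0,0,0],-0.12],[[0,0,0],-0.12],[[0,0,0],-0.12],[[0,0,0],-0.12]]' >/dev/null
python3 -m inch '[[[0,0,0],-0.12],[[0,0,0],-0.12],[[0,0,0],-0.12],[[0,0,0],-0.12],[[0,0,0],-0.12]]' >/dev/null
python3 -m inch '[[[0,0,0],-0.11],[[0,0,0],0],[[0,0,0],0]]'
python3 go.py .4352 .2773 .265 3.065
```

```text
clock: 9.32
tool_pos: [0.6221, -0.2836, 0.2638]
tcp_rot: [-3.141, 0.0, 3.058]
force: [0.1, -0.1, -0.7]
finger_gap: 0.588
gripper_force: 0.0
turn -0.007 shift [229.3 545.   -1.2]  n=14 each [16.4 38.9 -0.1] rot [-3.141  0.     3.058]
```

```bash

python3 -m inch '[[[15,36,0],0],[[15,36,0],0],[[15,36,0],0],[[15,36,0],0],[[15,36,0],0]]' >/dev/null
python3 -m inch '[[[15,36,0],0],[[15,36,0],0],[[15,36,0],0],[[15,36,0],0],[[15,36,0],0]]' >/dev/null
python3 -m inch '[[[15,36,0],0],[[15,36,0],0],[[15,36,0],0],[[15,36,0],0],[[15,36,0],0]]' 60 >/dev/null
python3 -m inch '[[[0,0,0],0],[[0,0,0],0],[[0,0,0],0]]'
python3 go.py .4352 .2773 .265 3.065
python3 - <<'E'
from h import *
P=vision.camera_params('wrist');cv2.imwrite('pics/w2.png',vision.grab_frame('wrist'))
np.save('w2.npy',P,allow_pickle=True)
t=vision.grab_frame('top');cv2.imwrite('pics/t2.png',t)
for X in [(.4977,.2733,.202),(.3726,.2813,.202),(.4794,.1856,.177),(.3737,.1917,.177)]: print(proj('wrist',X,P))
E
```

```text
clock: 10.82
tool_pos: [0.4412, 0.2726, 0.2634]
tcp_rot: [-3.141, 0.0, 3.061]
force: [0.3, 0.2, 0.6]
finger_gap: 0.703
gripper_force: 0.0
turn -0.004 shift [ 6.3  4.2 -1.6]  n=1 each [ 6.3  4.2 -1.6] rot [-3.141  0.     3.061]
(np.float64(326.7976309546917), np.float64(282.98694884690116))
(np.float64(324.86866958622005), np.float64(112.82520687041942))
(np.float64(221.71946946155253), np.float64(253.6713725269306))
(np.float64(207.87438012716342), np.float64(127.14215301301043))
```

View pics/w2.png

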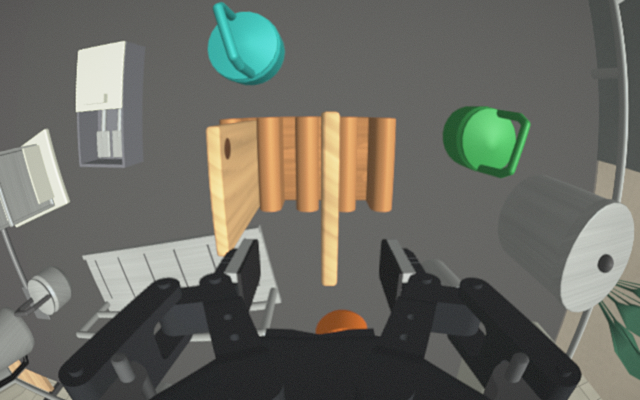

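The wrist view shows the big board's top edge from (331,113) to (330,285), a few mm further in +y than measured. The small board is at (213,128) to (221,250).

```bash
python3 - <<'E'
from h import *
P=np.load('w2.npy',allow_pickle=True).item()
for q,z in [((331.5,113),.202),((330,285),.202),((213,128),.177),((221,250),.177)]: print(at('wrist',*q,z,P))
E
python3 go.py .4352 .2805 .170 3.08
```

```text
[0.37304096 0.28560449 0.202     ]
[0.49974652 0.27562306 0.202     ]
[0.3749222 0.1958457 0.177    ]
[0.47592656 0.18566035 0.177     ]
turn -0.022 shift [ 7.1  8.8 93.3]  n=3 each [ 2.4  2.9 31.1] rot [-3.141  0.     3.058]
```

```bash

python3 -m inch '[[[3,4,20],0],[[3,4,30],0],[[0,0,25],0],[[0,0,15],0],[[0,0,4],0]]' >/dev/null
python3 -m inch '[[[0,0,0],0],[[0,0,0],0]]'
python3 -m inch '[[[0,0,0],0],[[0,0,0],0],[[0,0,0],0],[[0,0,0],0],[[0,0,0],0]]' 0 60
python3 -m inch '[[[0,0,0],0],[[0,0,0],0],[[0,0,0],0]]'
```

```text
clock: 11.5
tool_pos: [0.4368, 0.2808, 0.1699]
tcp_rot: [3.141, 0.001, 3.06]
force: [0.5, 0.1, 0.0]
finger_gap: 0.701
gripper_force: 0.0
clock: 11.92
tool_pos: [0.4363, 0.2818, 0.1702]
tcp_rot: [3.141, 0.001, 3.062]
force: [-0.8, -1.1, 5.4]
finger_gap: 0.135
gripper_force: 59.5
clock: 12.17
tool_pos: [0.4363, 0.2819, 0.1702]
tcp_rot: [3.141, 0.001, 3.062]
force: [-0.2, 0.0, 5.9]
finger_gap: 0.129
gripper_force: 59.6
```

```bash

python3 -m inch '[[[0,0,-10],0],[[0,0,-25],0],[[0,0,-30],0],[[0,0,-30],0],[[0,0,-25],0]]'
python3 -m inch '[[[0,0,-10],0.05],[[0,0,0],0.12],[[0,0,0],0.12],[[0,0,0],0.12],[[0,0,0],0.12]]' >/dev/null
python3 -m inch '[[[0,0,0],0.12],[[0,0,0],0.12],[[0,0,0],0.12],[[0,0,0],0.12],[[0,0,0],0.12]]' >/dev/null
python3 -m inch '[[[0,0,0],0.12],[[0,0,0],0.09],[[0,0,0],0.05],[[0,0,0],0],[[0,0,0],0]]'
python3 go.py .5852 .0885 .29 1.672
```

```text
clock: 12.58
tool_pos: [0.4351, 0.2812, 0.2908]
tcp_rot: [-3.141, -0.001, 3.062]
force: [0.9, 0.3, -3.3]
finger_gap: 0.132
gripper_force: 59.0
clock: 13.83
tool_pos: [0.4349, 0.2812, 0.2989]
tcp_rot: [-3.14, 0.001, 1.674]
force: [-0.3, -1.0, -3.1]
finger_gap: 0.13
gripper_force: 58.9
turn 0.002 shift [-206.9  130.     8.9]  n=6 each [-34.5  21.7   1.5] rot [-3.140e+00  1.000e-03  1.674e+00]
```

```bash

python3 -m inch '[[[-15,10,0],0],[[-25,15,0],0],[[-32,20,0],0],[[-32,20,0],0],[[-32,20,0],0]]' >/dev/null
python3 -m inch '[[[-32,20,0],0],[[-25,16,0],0],[[-14,9,0],0],[[0,0,0],0],[[0,0,0],0]]' 
python3 go.py .5852 .0885 .1675 1.672
python3 - <<'E'
from h import *
P=vision.camera_params('wrist');w=vision.grab_frame('wrist');cv2.imwrite('pics/w3.png',w)
np.save('w3.npy',P,allow_pickle=True)
E
```

```text
clock: 14.67
tool_pos: [0.586, 0.0874, 0.2989]
tcp_rot: [-3.14, 0.0, 1.67]
force: [-0.4, 0.7, -3.6]
finger_gap: 0.133
gripper_force: 58.8
turn -0.002 shift [  1.2  -0.6 131.4]  n=4 each [ 0.3 -0.2 32.8] rot [-3.14  0.    1.67]
```

View pics/w3.png

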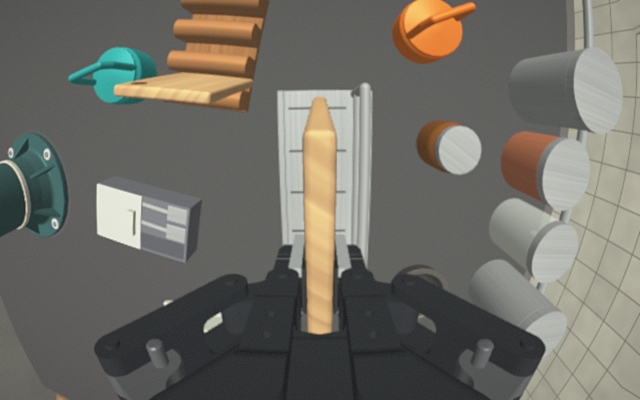

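The board hangs in line with the tray, in front of the rail. The rail bar is at u≈365 and the board at u≈320. Lowering it now.

```bash

python3 -m inch '[[[0,0,15],0],[[0,0,25],0],[[0,0,30],0],[[0,0,25],0],[[0,0,15],0]]' >/dev/null
python3 -m inch '[[[0,0,10],0],[[0,0,5],0],[[0,0,3],0],[[0,0,1],0],[[0,0,0],0]]'
python3 -m inch '[[[0,0,1],0],[[0,0,1],0],[[0,0,0],0],[[0,0,0],0]]'
python3 -m inch '[[[0,0,1],0],[[0,0,0],0],[[0,0,0],0],[[0,0,0],0]]'
```

```text
clock: 15.55
tool_pos: [0.5856, 0.0903, 0.1723]
tcp_rot: [-3.141, -0.002, 1.673]
force: [-2.4, 0.7, 3.9]
finger_gap: 0.13
gripper_force: 59.9
clock: 15.88
tool_pos: [0.5861, 0.0907, 0.1721]
tcp_rot: [3.141, -0.003, 1.673]
force: [-5.0, 2.0, 13.5]
finger_gap: 0.13
gripper_force: 61.4
clock: 16.22
tool_pos: [0.5864, 0.091, 0.172]
tcp_rot: [3.141, -0.004, 1.673]
force: [-6.0, 2.5, 18.7]
finger_gap: 0.127
gripper_force: 62.2
```

```bash

python3 -m inch '[[[0,0,-2],0],[[0,0,0],0]]' >/dev/null
python3 -m inch '[[[0,0,0],0],[[0,0,0],0],[[0,0,0],0],[[0,0,0],0]]' 40
python3 - <<'E'
from h import *
s=vision.grab_frame('scene');t=vision.grab_frame('top')
a=cv2.resize(s[170:270,230:390],None,fx=2.5,fy=2.5);b=cv2.resize(t[120:220,240:400],None,fx=2.5,fy=2.5)
cv2.imwrite('pics/c4.png',np.hstack([a,b]))
E
python3 go.py .5852 .0885 .1675 1.672
```

```text
clock: 16.72
tool_pos: [0.5867, 0.0886, 0.1695]
tcp_rot: [3.14, 0.0, 1.672]
force: [0.2, 0.6, 1.0]
finger_gap: 0.467
gripper_force: 0.0
turn -0.000 shift [ 0.1 -1.1  1.7]  n=1 each [ 0.1 -1.1  1.7] rot [3.141 0.    1.672]
```

View pics/c4.png

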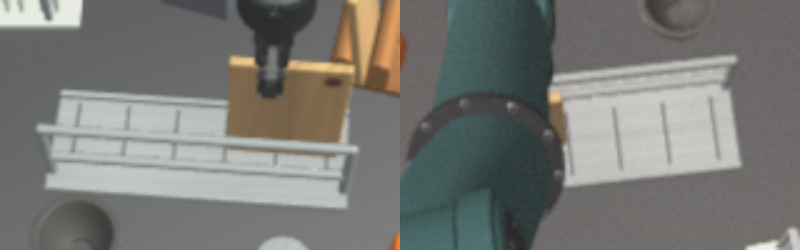

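The board stands on the tray behind the rail, between the open fingers. I'll tip it slowly onto the rail.

```bash

python3 -m inch '[[[0,5,0],0],[[0,5,0],0],[[0,5,0],0],[[0,5,0],0],[[0,5,0],0]]'
python3 -m inch '[[[0,5,0],0],[[0,5,0],0],[[0,5,0],0],[[0,5,0],0],[[0,0,0],0]]'
python3 -m inch '[[[0,4,0],0],[[0,4,0],0],[[0,4,0],0],[[0,0,0],0]]'
python3 -m inch '[[[0,4,0],0],[[0,4,0],0],[[0,0,0],0]]'
python3 - <<'E'
from h import *
s=vision.grab_frame('scene');P=vision.camera_params('wrist');w=vision.grab_frame('wrist')
a=cv2.resize(s[170:270,230:390],None,fx=2.5,fy=2.5);b=w[:250,200:600]
cv2.imwrite('pics/c5.png',np.hstack([a,b]))
E

```

```text
clock: 17.23
tool_pos: [0.6117, 0.0912, 0.1692]
tcp_rot: [3.141, 0.0, 1.672]
force: [0.7, -1.2, 0.1]
finger_gap: 0.467
gripper_force: 0.0
clock: 17.65
tool_pos: [0.6324, 0.0934, 0.1695]
tcp_rot: [3.14, 0.0, 1.672]
force: [0.1, 0.2, 0.7]
finger_gap: 0.471
gripper_force: 0.3
clock: 17.98
tool_pos: [0.6436, 0.0945, 0.1694]
tcp_rot: [3.141, 0.0, 1.672]
force: [0.3, -0.3, 0.3]
finger_gap: 0.47
gripper_force: 0.0
clock: 18.23
tool_pos: [0.6517, 0.0953, 0.1694]
tcp_rot: [3.14, 0.0, 1.672]
force: [-0.4, -0.9, 0.1]
finger_gap: 0.467
gripper_force: 0.0
```

View pics/c5.png

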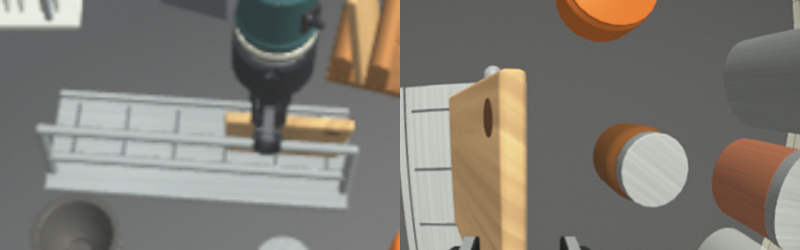

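```bash
python3 - <<'E'
from h import *
for z in (.185,.195):
  for u in (301,324):
    X=at('wrist',u,72,z)[:2]-[.614,.013]
    c,s=np.cos(.101),np.sin(.101);print(z,u,X@[c,s],X@[-s,c])
X=env.sense()['tool_pos'][:2]-[.614,.013];print(X@[c,s],X@[-s,c])
E
```

```text
0.185 301 0.03690318202002288 0.16351940846376742
0.185 324 0.04618983707121384 0.16346910163816286
0.195 301 0.037478757169707624 0.16220149951328663
0.195 324 0.04603617515182959 0.16215514304460346
0.0448917919711501 0.07811421430795705
```

```bash

python3 -m inch '[[[0,0,-10],0],[[0,0,-25],0],[[0,0,-35],0],[[0,0,-35],0],[[0,0,0],0]]'
python3 -m inch '[[[0,0,0],-0.12],[[0,0,0],-0.12],[[0,0,0],-0.12],[[0,0,0],-0.12],[[0,0,0],-0.12]]' 60 >/dev/null
python3 -m inch '[[[0,0,0],-0.12],[[0,0,0],-0.12],[[0,0,0],-0.12],[[0,0,0],-0.12],[[0,0,0],-0.12]]' >/dev/null
python3 -m inch '[[[0,0,0],-0.12],[[0,0,0],-0.07],[[0,0,0],0],[[0,0,0],0]]'
python3 go.py .4265 .190 .255 3.05
python3 - <<'E'
from h import *
s=vision.grab_frame('scene')
crop(s,220,170,200,110,4,'pics/c6.png')
c,q=np.cos(.101),np.sin(.101)
for X in [(.0,.17,.108),(.0,-.17,.108)]+[(.045,.143,.19),(.045,.013,.19)]:
    x=X[0] if X[2]!=.108 else .03
    u=proj('scene',(.614+c*x-q*X[1],.013+q*x+c*X[1],X[2]));print(X,(u[0]-220)*4,(u[1]-170)*4)
E
```

```text
clock: 18.75
tool_pos: [0.6553, 0.0953, 0.283]
tcp_rot: [3.127, -0.001, 1.671]
force: [1.2, 0.4, 1.0]
finger_gap: 0.469
gripper_force: 0.0
clock: 19.92
tool_pos: [0.6506, 0.095, 0.2748]
tcp_rot: [3.142, 0.0, 3.06]
force: [-0.1, -0.4, -0.1]
finger_gap: 0.701
gripper_force: 0.0
turn 0.010 shift [231.9  74.1  19.8]  n=6 each [38.6 12.4  3.3] rot [3.142 0.    3.06 ]
(0.0, 0.17, 0.108) 601.2580790111565 242.29145783269666
(0.0, -0.17, 0.108) 101.019076136173 206.96324425729222
(0.045, 0.143, 0.19) 572.2874541017886 200.0978089609947
(0.045, 0.013, 0.19) 365.4469839075605 185.71893592852564
```

View pics/c6.png

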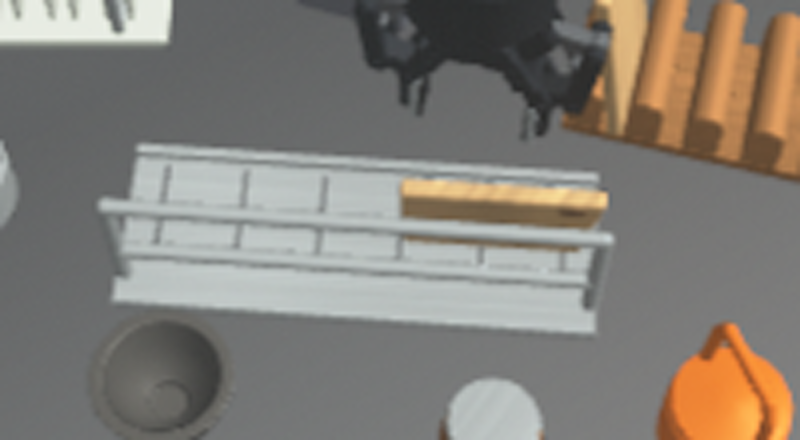

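Big board leans on the upper bar, spanning u 402–607 in the crop, so its middle is at y≈+98 mm, inside the limit. Next the small board.

```bash

python3 -m inch '[[[38,12,0],0],[[38,12,0],0],[[38,12,0],0],[[38,12,0],0],[[38,12,0],0]]' >/dev/null
python3 -m inch '[[[38,12,10],0],[[0,0,10],0],[[0,0,0],0],[[0,0,0],0]]' 60
python3 go.py .4260 .190 .145 3.06
python3 - <<'E'
from h import *
P=vision.camera_params('wrist');w=vision.grab_frame('wrist');np.save('w4.npy',P,allow_pickle=True)
crop(w,200,60,260,200,3,'pics/w4.png')
E
```

```text
clock: 20.72
tool_pos: [0.4295, 0.1851, 0.2545]
tcp_rot: [-3.141, 0.001, 3.061]
force: [0.9, -0.1, -0.5]
finger_gap: 0.701
gripper_force: 0.0
turn 0.001 shift [  3.9   4.6 109.5]  n=3 each [ 1.3  1.5 36.5] rot [-3.141e+00  1.000e-03  3.061e+00]
```

View pics/w4.png

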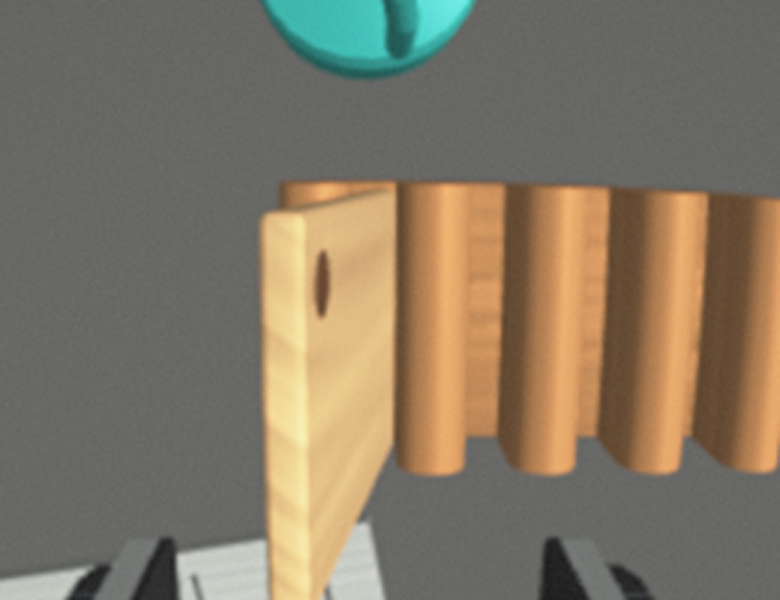

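The small board's top edge runs from crop (286,216) to (298,600), left of the gripper axis (u≈360). Computing its position.

```bash
python3 - <<'E'
from h import *
P=np.load('w4.npy',allow_pickle=True).item()
for q in [(285,214),(287,400),(297,598)]: print(at('wrist',200+(q[0]-1)/3,60+(q[1]-1)/3,.177,P))
# ribs tops z=.06: centres at v=330
for u in (432,540,648): print(at('wrist',200+u/3,60+330/3,.06,P))
from numpy import *
print([proj('wrist',env.sense()['tool_pos']+array([0,0,-h]),P) for h in (0,.05,.1)])
E
```

```text
[0.37214172 0.17166555 0.177     ]
[0.41754718 0.16780344 0.177     ]
[0.47182744 0.16472492 0.177     ]
[0.42593765 0.21227504 0.06      ]
[0.42883622 0.25283424 0.06      ]
[0.43157482 0.29529001 0.06      ]
[(np.float64(320.0770206553434), np.float64(254.41259286568302)), (np.float64(319.97136571489585), np.float64(220.8867069238701)), (np.float64(319.9029518266161), np.float64(199.79539176521573))]
```

The board has tilted about 0.11 rad in its slot, with its top at y≈0.168 and its foot still at 0.186. I'll centre on the slot and let the closing fingers stand it upright.

```bash

python3 -m inch '[[[3,0,25],0],[[0,0,35],0],[[0,0,30],0],[[0,0,15],0],[[0,0,4],0]]' 66 >/dev/null
python3 -m inch '[[[0,0,0],0],[[0,0,0],0]]'
python3 -m inch '[[[0,0,0],0],[[0,0,0],0],[[0,0,0],0],[[0,0,0],0],[[0,0,0],0]]' 0 60
python3 -m inch '[[[0,0,0],0],[[0,0,0],0],[[0,0,0],0]]'
```

```text
clock: 21.35
tool_pos: [0.4279, 0.1855, 0.146]
tcp_rot: [3.141, 0.002, 3.06]
force: [-0.1, 0.2, 0.1]
finger_gap: 0.774
gripper_force: 0.0
clock: 21.77
tool_pos: [0.4271, 0.1867, 0.1463]
tcp_rot: [3.139, 0.003, 3.062]
force: [-1.3, -0.6, 4.1]
finger_gap: 0.131
gripper_force: 62.2
clock: 22.02
tool_pos: [0.4271, 0.1866, 0.1463]
tcp_rot: [3.14, 0.002, 3.062]
force: [-0.6, 0.9, 5.3]
finger_gap: 0.127
gripper_force: 62.4
```

```bash

python3 -m inch '[[[0,0,-10],0],[[0,0,-25],0],[[0,0,-35],0],[[0,0,-35],0],[[0,0,-35],0]]'
python3 -m inch '[[[0,0,-10],0.05],[[0,0,0],0.12],[[0,0,0],0.12],[[0,0,0],0.12],[[0,0,0],0.12]]' >/dev/null
python3 -m inch '[[[0,0,0],0.12],[[0,0,0],0.12],[[0,0,0],0.12],[[0,0,0],0.12],[[0,0,0],0.12]]' >/dev/null
python3 -m inch '[[[0,0,0],0.12],[[0,0,0],0.09],[[0,0,0],0.05],[[0,0,0],0],[[0,0,0],0]]'
python3 go.py .5992 -.0488 .30 1.672
```

```text
clock: 22.43
tool_pos: [0.4248, 0.1847, 0.2861]
tcp_rot: [-3.14, -0.002, 3.062]
force: [1.3, 0.8, -1.7]
finger_gap: 0.13
gripper_force: 61.3
clock: 23.68
tool_pos: [0.4254, 0.185, 0.2948]
tcp_rot: [-3.14, 0.001, 1.674]
force: [-0.5, 0.6, -2.4]
finger_gap: 0.131
gripper_force: 61.3
turn 0.002 shift [-250.2  149.3   -5.2]  n=7 each [-35.7  21.3  -0.7] rot [-3.140e+00  1.000e-03  1.674e+00]
```

```bash

python3 -m inch '[[[-18,6,0],0],[[-34,15,0],0],[[-34,18,0],0],[[-34,18,0],0],[[-34,20,0],0]]' >/dev/null
python3 -m inch '[[[-34,22,0],0],[[-34,22,0],0],[[-20,18,0],0],[[-8,10,0],0],[[0,0,0],0]]' >/dev/null
python3 -m inch '[[[0,0,0],0],[[0,0,0],0]]' 
python3 go.py .5992 -.0488 .1425 1.672
```

```text
clock: 24.68
tool_pos: [0.5983, -0.0464, 0.2947]
tcp_rot: [-3.139, -0.002, 1.674]
force: [-0.1, 0.2, -2.2]
finger_gap: 0.129
gripper_force: 61.2
turn 0.002 shift [ -2.4   0.7 152.2]  n=4 each [-0.6  0.2 38. ] rot [-3.139e+00 -2.000e-03  1.674e+00]
```

```bash

python3 -m inch '[[[0,0,15],0],[[0,0,30],0],[[0,0,35],0],[[0,0,30],0],[[0,0,20],0]]' >/dev/null
python3 -m inch '[[[0,0,8],0],[[0,0,4],0],[[0,0,2],0],[[0,0,0],0],[[0,0,0],0]]'
python3 -m inch '[[[0,0,2],0],[[0,0,1],0],[[0,0,0],0],[[0,0,0],0]]'
python3 -m inch '[[[0,0,1],0],[[0,0,1],0],[[0,0,0],0],[[0,0,0],0]]'
```

```text
clock: 25.52
tool_pos: [0.6007, -0.0481, 0.1528]
tcp_rot: [3.139, 0.0, 1.672]
force: [-0.1, 1.4, -3.3]
finger_gap: 0.127
gripper_force: 61.2
clock: 25.85
tool_pos: [0.5997, -0.0483, 0.1486]
tcp_rot: [3.141, 0.0, 1.672]
force: [0.2, -0.1, -2.2]
finger_gap: 0.126
gripper_force: 61.3
clock: 26.18
tool_pos: [0.5995, -0.0483, 0.1462]
tcp_rot: [-3.141, -0.0, 1.672]
force: [0.4, -0.8, -2.2]
finger_gap: 0.128
gripper_force: 61.3
```

```bash

python3 -m inch '[[[0,0,2],0],[[0,0,1],0],[[0,0,0],0],[[0,0,0],0]]'
python3 -m inch '[[[0,0,1],0],[[0,0,0],0],[[0,0,0],0]]'
```

```text
clock: 26.52
tool_pos: [0.5995, -0.0483, 0.1432]
tcp_rot: [-3.141, -0.0, 1.672]
force: [-0.6, 0.0, -2.8]
finger_gap: 0.127
gripper_force: 61.3
clock: 26.77
tool_pos: [0.5998, -0.0483, 0.1424]
tcp_rot: [3.141, 0.0, 1.672]
force: [-0.7, 0.2, -1.9]
finger_gap: 0.131
gripper_force: 61.3
```

```bash

python3 -m inch '[[[0,0,1],0],[[0,0,0],0],[[0,0,0],0]]'
python3 -m inch '[[[0,0,1],0],[[0,0,0],0],[[0,0,0],0]]'
```

```text
clock: 27.02
tool_pos: [0.6001, -0.0481, 0.1423]
tcp_rot: [3.141, -0.0, 1.672]
force: [-1.9, 0.8, 5.4]
finger_gap: 0.133
gripper_force: 62.3
clock: 27.27
tool_pos: [0.6004, -0.048, 0.1423]
tcp_rot: [3.14, -0.0, 1.672]
force: [-1.1, 1.4, 11.1]
finger_gap: 0.126
gripper_force: 63.4
```

```bash

python3 -m inch '[[[0,0,-2],0],[[0,0,0],0]]' >/dev/null
python3 -m inch '[[[0,0,0],0],[[0,0,0],0],[[0,0,0],0],[[0,0,0],0]]' 40
python3 -m inch '[[[0,5,0],0],[[0,5,0],0],[[0,5,0],0],[[0,5,0],0],[[0,5,0],0]]'
python3 -m inch '[[[0,5,0],0],[[0,5,0],0],[[0,5,0],0],[[0,5,0],0],[[0,0,0],0]]'
python3 -m inch '[[[0,4,0],0],[[0,4,0],0],[[0,0,0],0],[[0,0,0],0]]'
python3 -m inch '[[[0,2,0],0],[[0,2,0],0],[[0,0,0],0]]'
python3 - <<'E'
from h import *
s=vision.grab_frame('scene')
a=cv2.resize(s[170:270,230:390],None,fx=2.5,fy=2.5);b=vision.grab_frame('wrist')[:250,200:600]
cv2.imwrite('pics/c7.png',np.hstack([a,b]))
E
```

```text
clock: 27.77
tool_pos: [0.5996, -0.0484, 0.1421]
tcp_rot: [-3.141, 0.0, 1.672]
force: [-0.5, -0.2, 0.2]
finger_gap: 0.472
gripper_force: 0.0
clock: 28.18
tool_pos: [0.6254, -0.0456, 0.1423]
tcp_rot: [3.141, -0.0, 1.672]
force: [1.3, 0.0, -0.5]
finger_gap: 0.464
gripper_force: 0.0
clock: 28.6
tool_pos: [0.6458, -0.0435, 0.1424]
tcp_rot: [3.14, 0.0, 1.672]
force: [0.8, 0.2, -0.2]
finger_gap: 0.469
gripper_force: 0.0
clock: 28.93
tool_pos: [0.6524, -0.0429, 0.1423]
tcp_rot: [-3.142, 0.0, 1.672]
force: [-0.8, 0.0, 0.2]
finger_gap: 0.47
gripper_force: 0.0
clock: 29.18
tool_pos: [0.6568, -0.0424, 0.1424]
tcp_rot: [3.141, 0.0, 1.672]
force: [0.1, 0.8, -0.0]
finger_gap: 0.467
gripper_force: 0.0
```

View pics/c7.png

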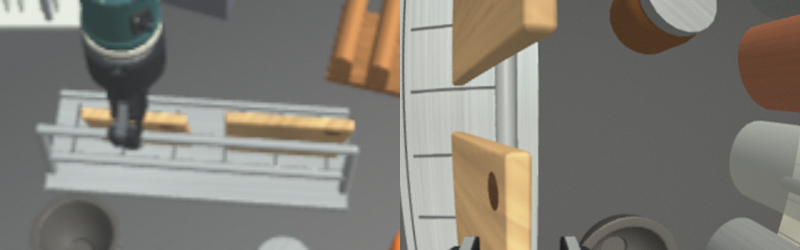

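Both boards lean on the upper bar, side by side, at u 82–188 and 226–353 in the left half. I'll lift out and go to the plates.

```bash

python3 -m inch '[[[0,0,-10],0],[[0,0,-25],0],[[0,0,-35],0],[[0,0,-35],0],[[0,0,0],0]]'>/dev/null
python3 -m inch '[[[0,0,0],0.12],[[0,0,0],0.12],[[0,0,0],0.12],[[0,0,0],0.12],[[0,0,0],0.12]]' 50 >/dev/null
python3 -m inch '[[[0,0,0],0.12],[[0,0,0],0.12],[[0,0,0],0.12],[[0,0,0],0.12],[[0,0,0],0.12]]' >/dev/null
python3 -m inch '[[[0,0,0],0.12],[[0,0,0],0.12],[[0,0,0],0.05],[[0,0,0],0],[[0,0,0],0]]'
python3 go.py .4005 -.2193 .20 .183
```

```text
clock: 30.95
tool_pos: [0.6563, -0.0423, 0.2477]
tcp_rot: [-3.142, -0.0, 0.184]
force: [-0.1, -0.8, -0.6]
finger_gap: 0.585
gripper_force: 0.0
turn 0.001 shift [-283.8  127.5   47.7]  n=8 each [-35.5  15.9   6. ] rot [-3.142 -0.     0.184]
```

```bash

python3 -m inch '[[[-35,16,0],0],[[-35,16,0],0],[[-35,16,0],0],[[-35,16,0],0],[[-35,16,0],0]]' >/dev/null
python3 -m inch '[[[-35,16,5],0],[[-35,16,10],0],[[-35,15,15],0],[[-3,0,17],0],[[0,0,0],0]]' >/dev/null
python3 -m inch '[[[0,0,0],0],[[0,0,0],0]]'
python3 go.py .4005 -.2193 .092 .183
python3 - <<'E'
from h import *
P=vision.camera_params('wrist');w=vision.grab_frame('wrist');np.save('w5.npy',P,allow_pickle=True)
cv2.imwrite('pics/w5.png',w);cv2.imwrite('pics/t5.png',vision.grab_frame('top'))
E
```

```text
clock: 31.95
tool_pos: [0.4029, -0.2185, 0.2011]
tcp_rot: [3.141, -0.002, 0.184]
force: [1.0, 0.2, 0.9]
finger_gap: 0.587
gripper_force: 0.0
turn 0.001 shift [ -2.5   0.3 109.1]  n=3 each [-0.8  0.1 36.4] rot [ 3.141e+00 -2.000e-03  1.840e-01]
```

View pics/w5.png

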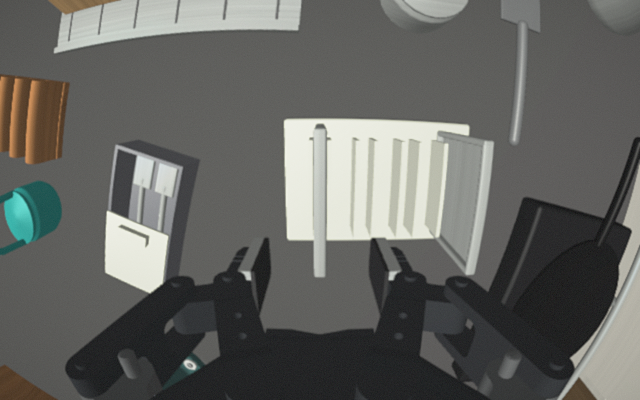

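Plate L is at u≈320, from v=127 to 276, and centred on the tool. Plate R runs from (485,141) to (473,272).

```bash
python3 - <<'E'
from h import *
P=np.load('w5.npy',allow_pickle=True).item()
for q in [(320.5,128),(320,275),(488,143),(473,270)]: print(at('wrist',*q,.122,P))
E
python3 -m inch '[[[-2,0,25],0],[[0,0,35],0],[[0,0,30],0],[[0,0,15],0],[[0,0,4],0]]' >/dev/null
python3 -m inch '[[[0,0,0],0],[[0,0,0],0]]'
python3 -m inch '[[[0,0,0],0],[[0,0,0],0],[[0,0,0],0],[[0,0,0],0],[[0,0,0],0]]' 0 50
python3 -m inch '[[[0,0,0],0],[[0,0,0],0],[[0,0,0],0]]'
```

```text
[ 0.45956676 -0.20910903  0.122     ]
[ 0.34420974 -0.23035603  0.122     ]
[ 0.4777223  -0.34136368  0.122     ]
[ 0.36786644 -0.36539972  0.122     ]
clock: 32.63
tool_pos: [0.4002, -0.2192, 0.092]
tcp_rot: [3.141, -0.001, 0.183]
force: [0.6, 0.6, -0.1]
finger_gap: 0.585
gripper_force: 0.0
clock: 33.05
tool_pos: [0.3998, -0.2194, 0.0923]
tcp_rot: [3.14, -0.002, 0.182]
force: [-0.1, -0.5, 6.3]
finger_gap: 0.108
gripper_force: 49.8
clock: 33.3
tool_pos: [0.3998, -0.2194, 0.0923]
tcp_rot: [3.141, -0.002, 0.182]
force: [-0.9, -0.2, 6.4]
finger_gap: 0.11
gripper_force: 49.8
```

```bash

python3 -m inch '[[[0,0,-10],0],[[0,0,-30],0],[[0,0,-38],0],[[0,0,-38],0],[[0,0,-38],0]]'>/dev/null
python3 -m inch '[[[0,0,-26],0.1],[[0,0,0],0.1],[[0,0,0],0.064],[[0,0,0],0],[[0,0,0],0]]'
python3 go.py .4235 .1867 .27 -.082
```

```text
clock: 34.13
tool_pos: [0.3984, -0.2185, 0.2712]
tcp_rot: [-3.141, 0.001, -0.08]
force: [0.3, -0.1, -1.0]
finger_gap: 0.107
gripper_force: 49.0
turn 0.002 shift [  -8.2 -405.9    1.2]  n=11 each [ -0.7 -36.9   0.1] rot [-3.141e+00  1.000e-03 -8.000e-02]
```

```bash

python3 -m inch '[[[0,-15,0],0],[[-1,-30,0],0],[[-1,-37,0],0],[[-1,-37,0],0],[[-1,-37,0],0]]'>/dev/null
python3 -m inch '[[[-1,-37,0],0],[[-1,-37,0],0],[[-1,-37,0],0],[[-1,-37,0],0],[[0,-37,0],0]]'>/dev/null
python3 -m inch '[[[0,-30,0],0],[[0,-20,0],0],[[0,-15,0],0],[[0,0,0],0],[[0,0,0],0]]'
python3 -m inch '[[[0,0,25],0],[[0,0,35],0],[[0,0,15],0],[[0,0,0],0],[[0,0,0],0]]'
python3 go.py .4235 .1867 .0923 -.082
python3 - <<'E'
from h import *
P=vision.camera_params('wrist');w=vision.grab_frame('wrist');np.save('w6.npy',P,allow_pickle=True)
crop(w,190,60,260,200,3,'pics/w6.png')
E
```

```text
clock: 35.38
tool_pos: [0.424, 0.1859, 0.2708]
tcp_rot: [3.14, 0.001, -0.081]
force: [-0.2, -0.5, -0.8]
finger_gap: 0.108
gripper_force: 49.1
clock: 35.8
tool_pos: [0.4239, 0.1841, 0.196]
tcp_rot: [3.14, 0.002, -0.085]
force: [1.2, -0.0, -1.2]
finger_gap: 0.108
gripper_force: 49.0
turn -0.003 shift [ -0.6  -2.6 103.7]  n=3 each [-0.2 -0.9 34.6] rot [ 3.14e+00  2.00e-03 -8.50e-02]
```

View pics/w6.png

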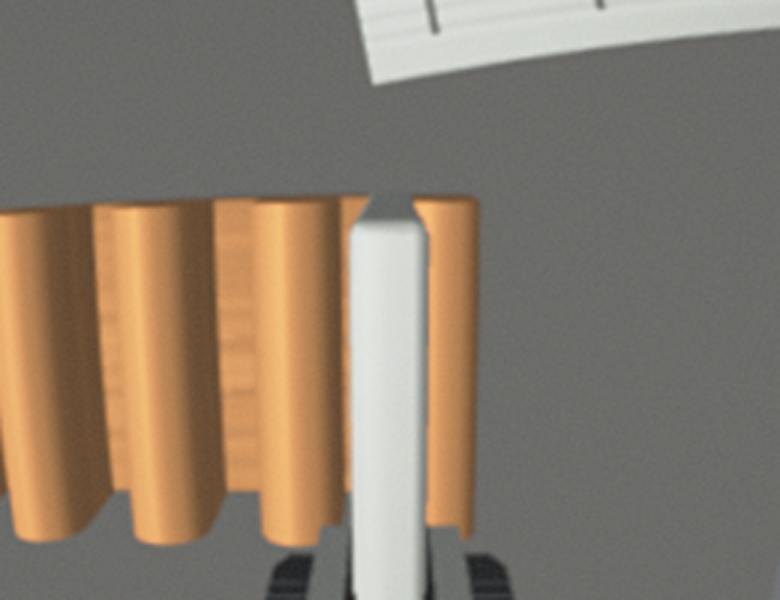

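```bash
python3 - <<'E'
from h import *
P=np.load('w6.npy',allow_pickle=True).item()
for u in (476,340,260,133,211):
  print(u,[at('wrist',190+(u-1)/3,60+350/3,z,P)[:2].round(4) for z in (.03,.045)])
print(proj('wrist',env.sense()['tool_pos']+np.array([0,0,-.08]),P))
E
```

```text
476 [array([0.4248, 0.1535]), array([0.4281, 0.1547])]
340 [array([0.4287, 0.1996]), array([0.4318, 0.1986])]
260 [array([0.4312, 0.227 ]), array([0.4341, 0.2246])]
133 [array([0.4354, 0.2718]), array([0.4382, 0.2672])]
211 [array([0.4328, 0.244 ]), array([0.4356, 0.2408])]
(np.float64(317.4980018423571), np.float64(203.9017296401526))
```

Slot −67.5 sits between the rib edges, which puts it at y≈0.188–0.190. The plate now hangs at 0.184, so I'll shift it 4 mm and insert it.

```bash

python3 -m inch '[[[0,-4.5,0],0],[[0,0,20],0],[[0,0,20],0],[[0,0,10],0],[[0,0,0],0]]'
python3 -m inch '[[[0,0,10],0],[[0,0,10],0],[[0,0,8],0],[[0,0,0],0]]'
python3 -m inch '[[[0,0,8],0],[[0,0,6],0],[[0,0,4],0],[[0,0,0],0]]'
python3 go.py .4235 .188 .0923 -.082
```

```text
clock: 36.27
tool_pos: [0.4241, 0.1908, 0.1457]
tcp_rot: [3.141, 0.002, -0.082]
force: [0.1, 0.3, -1.3]
finger_gap: 0.109
gripper_force: 49.0
clock: 36.6
tool_pos: [0.424, 0.1906, 0.1172]
tcp_rot: [3.141, 0.002, -0.082]
force: [-0.1, -0.3, -1.2]
finger_gap: 0.108
gripper_force: 49.0
clock: 36.93
tool_pos: [0.4242, 0.1906, 0.0995]
tcp_rot: [3.141, 0.001, -0.082]
force: [0.5, 0.7, -1.3]
finger_gap: 0.108
gripper_force: 49.2
turn -0.000 shift [-0.5  2.6  7.2]  n=1 each [-0.5  2.6  7.2] rot [ 3.141e+00  1.000e-03 -8.200e-02]
```

```bash

python3 -m inch '[[[0,0,4],0],[[0,0,2],0],[[0,0,1],0],[[0,0,0],0],[[0,0,0],0]]'
python3 -m inch '[[[0,0,0],0],[[0,0,0],0],[[0,0,0],0],[[0,0,0],0]]' 36
python3 -m inch '[[[0,0,-10],0],[[0,0,-30],0],[[0,0,-38],0],[[0,0,-38],0],[[0,0,-38],0]]'
python3 -m inch '[[[0,0,-5],-0.1],[[0,0,0],-0.1],[[0,0,0],-0.065],[[0,0,0],0]]' 50
python3 go.py .4215 -.3545 .25 .195
```

```text
clock: 37.35
tool_pos: [0.4247, 0.1908, 0.0934]
tcp_rot: [-3.142, -0.0, -0.082]
force: [0.4, 0.7, -2.7]
finger_gap: 0.105
gripper_force: 49.2
clock: 37.68
tool_pos: [0.4249, 0.1909, 0.0935]
tcp_rot: [-3.141, -0.001, -0.082]
force: [-0.6, -0.1, -0.1]
finger_gap: 0.422
gripper_force: 0.0
clock: 38.1
tool_pos: [0.4241, 0.19, 0.2493]
tcp_rot: [3.141, 0.001, -0.083]
force: [0.3, 1.4, 0.7]
finger_gap: 0.419
gripper_force: 0.0
clock: 38.43
tool_pos: [0.4246, 0.1907, 0.2534]
tcp_rot: [-3.14, -0.001, 0.184]
force: [-0.4, 0.4, 0.0]
finger_gap: 0.581
gripper_force: 0.0
turn -0.011 shift [-108.7  534.3    3.4]  n=14 each [-7.8 38.2  0.2] rot [-3.14e+00 -1.00e-03  1.84e-01]
```

```bash

python3 -m inch '[[[-7,36,0],0],[[-8,38,0],0],[[-8,38,0],0],[[-8,38,0],0],[[-8,38,0],0]]'>/dev/null
python3 -m inch '[[[-8,38,0],0],[[-8,38,0],0],[[-8,38,0],0],[[-8,38,0],0],[[-8,38,0],0]]'>/dev/null
python3 -m inch '[[[-8,38,0],0],[[-8,38,0],0],[[-8,38,10],0],[[-7,38,20],0],[[0,0,20],0]]'>/dev/null
python3 -m inch '[[[0,0,0],0],[[0,0,0],0]]'
python3 go.py .4215 -.3550 .092 .19
python3 - <<'E'
from h import *
P=vision.camera_params('wrist');w=vision.grab_frame('wrist');np.save('w7.npy',P,allow_pickle=True)
t=vision.grab_frame('top');cv2.imwrite('pics/t7.png',t)
b=cv2.resize(t[130:260,180:380],(400,260));c=np.zeros((300,800,3),np.uint8);c[:,:400]=w[:300,120:520];c[:260,400:]=b
cv2.imwrite('pics/c8.png',c)
E
```

```text
clock: 39.85
tool_pos: [0.4117, -0.348, 0.2023]
tcp_rot: [-3.139, 0.003, 0.181]
force: [0.2, 0.6, -0.4]
finger_gap: 0.583
gripper_force: 0.0
turn -0.009 shift [  8.3   8.7 110.3]  n=3 each [ 2.8  2.9 36.8] rot [-3.139e+00  3.000e-03  1.810e-01]
```

View pics/c8.png

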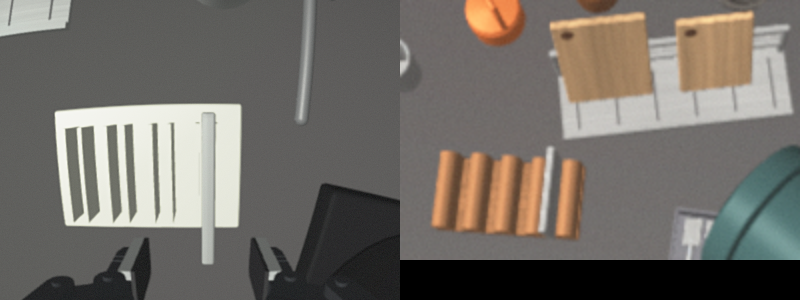

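Plate R shows at wrist u≈328, v 115–262. The first plate stands in the rack and both boards lean on the rail. My picture budget is used up, one over the 14 allowed, so from here I'll check with numbers only.

```bash
python3 - <<'E'
from h import *
P=np.load('w7.npy',allow_pickle=True).item()
for q in [(328,115),(328,262)]: print(at('wrist',*q,.122,P))
E
```

```text
[ 0.47817374 -0.34217292  0.122     ]
[ 0.36491769 -0.3637454   0.122     ]
```

```bash

python3 -m inch '[[[8,7,20],0],[[0,0,35],0],[[0,0,30],0],[[0,0,18],0],[[0,0,6],0]]' >/dev/null
python3 -m inch '[[[0,0,1],0],[[0,0,0],0]]'
python3 -m inch '[[[0,0,0],0],[[0,0,0],0],[[0,0,0],0],[[0,0,0],0],[[0,0,0],0]]' 0 50
python3 -m inch '[[[0,0,0],0],[[0,0,0],0],[[0,0,0],0]]'
python3 -m inch '[[[0,0,-10],0],[[0,0,-30],0],[[0,0,-38],0],[[0,0,-38],0],[[0,0,-38],0]]'>/dev/null
python3 -m inch '[[[0,0,-26],0.1],[[0,0,0],0.1],[[0,0,0],0.064],[[0,0,0],0],[[0,0,0],0]]'
python3 go.py .431 .279 .27 -.082
```

```text
clock: 40.53
tool_pos: [0.423, -0.3541, 0.0943]
tcp_rot: [3.141, -0.001, 0.184]
force: [-0.2, 0.7, 0.2]
finger_gap: 0.585
gripper_force: 0.0
clock: 40.95
tool_pos: [0.4226, -0.3542, 0.0944]
tcp_rot: [3.142, -0.002, 0.183]
force: [-0.3, 1.3, 6.3]
finger_gap: 0.109
gripper_force: 49.3
clock: 41.2
tool_pos: [0.4226, -0.3542, 0.0944]
tcp_rot: [3.142, -0.002, 0.183]
force: [-0.7, 1.1, 6.6]
finger_gap: 0.105
gripper_force: 49.3
clock: 42.03
tool_pos: [0.4216, -0.3538, 0.2734]
tcp_rot: [-3.141, 0.0, -0.079]
force: [0.2, 0.3, -1.3]
finger_gap: 0.107
gripper_force: 49.0
turn 0.003 shift [ -42.5 -631.4    3.4]  n=16 each [ -2.7 -39.5   0.2] rot [-3.141  0.    -0.079]
```

```bash

python3 -m inch '[[[0,-15,0],0],[[-2,-30,0],0],[[-3,-38,0],0],[[-3,-38,0],0],[[-3,-38,0],0]]'>/dev/null
python3 -m inch '[[[-3,-38,0],0],[[-3,-38,0],0],[[-3,-38,0],0],[[-3,-38,0],0],[[-3,-38,0],0]]'>/dev/null
python3 -m inch '[[[-3,-38,0],0],[[-3,-38,0],0],[[-3,-38,0],0],[[-3,-38,0],0],[[-3,-38,0],0]]'>/dev/null
python3 -m inch '[[[-2,-38,0],0],[[0,-30,0],0],[[0,-15,0],0],[[0,-8,0],0],[[0,0,0],0]]'
python3 -m inch '[[[0,0,0],0],[[0,0,0],0]]'
python3 go.py .432 .280 .0950 -.082
```

```text
clock: 43.7
tool_pos: [0.4302, 0.278, 0.2728]
tcp_rot: [3.141, 0.0, -0.079]
force: [0.5, -0.6, -1.9]
finger_gap: 0.106
gripper_force: 49.1
clock: 43.87
tool_pos: [0.4302, 0.2744, 0.273]
tcp_rot: [3.14, 0.001, -0.084]
force: [-0.3, -0.0, -1.6]
finger_gap: 0.103
gripper_force: 49.1
turn -0.002 shift [  1.3  -5.7 178. ]  n=5 each [ 0.3 -1.1 35.6] rot [ 3.14e+00  1.00e-03 -8.40e-02]
```

```bash

python3 -m inch '[[[1,-4,20],0],[[0,0,35],0],[[0,0,30],0],[[0,0,20],0],[[0,0,0],0]]'>/dev/null
python3 -m inch '[[[0,0,0],0],[[0,0,0],0],[[0,0,0],0]]'
python3 go.py .432 .280 .0950 -.082
```

```text
clock: 44.53
tool_pos: [0.4329, 0.2812, 0.1699]
tcp_rot: [-3.139, -0.003, -0.082]
force: [-0.8, 0.6, -1.6]
finger_gap: 0.105
gripper_force: 49.0
turn -0.000 shift [-0.8  1.2 74.9]  n=2 each [-0.4  0.6 37.4] rot [-3.139e+00 -3.000e-03 -8.200e-02]
```

```bash

python3 -m inch '[[[0,1,10],0],[[0,0,10],0],[[0,0,10],0],[[0,0,5],0],[[0,0,0],0]]'
python3 -m inch '[[[0,0,10],0],[[0,0,10],0],[[0,0,8],0],[[0,0,0],0]]'
python3 -m inch '[[[0,0,5],0],[[0,0,3],0],[[0,0,2],0],[[0,0,1],0],[[0,0,0],0]]'
python3 go.py .432 .280 .0950 -.082
```

```text
clock: 44.95
tool_pos: [0.4304, 0.2796, 0.1315]
tcp_rot: [3.139, 0.002, -0.081]
force: [0.0, 0.5, -1.0]
finger_gap: 0.106
gripper_force: 49.0
clock: 45.28
tool_pos: [0.4304, 0.2795, 0.1033]
tcp_rot: [3.139, 0.003, -0.081]
force: [0.1, 0.4, -1.3]
finger_gap: 0.106
gripper_force: 49.0
clock: 45.7
tool_pos: [0.4316, 0.2802, 0.0945]
tcp_rot: [-3.141, -0.0, -0.081]
force: [0.5, 0.4, -0.7]
finger_gap: 0.106
gripper_force: 49.2
turn 0.001 shift [ 0.4  0.2 -0.5]  n=1 each [ 0.4  0.2 -0.5] rot [-3.141 -0.    -0.081]
```

```bash

python3 -m inch '[[[0,0,0],0],[[0,0,0],0],[[0,0,0],0],[[0,0,0],0]]' 36
python3 -m inch '[[[0,0,-10],0],[[0,0,-30],0],[[0,0,-38],0],[[0,0,-38],0],[[0,0,-38],0]]'
python3 -m inch '[[[-5,-35,0],0],[[-5,-35,0],0],[[-5,-35,0],0],[[-5,-35,0],0],[[-5,-35,0],0]]'
python3 -m inch '[[[-5,-35,0],0],[[-5,-35,0],0],[[-5,-35,0],0],[[-5,-35,0],0],[[0,0,0],0]]'
python3 - <<'E'
from h import *
t=vision.grab_frame('top');s=vision.grab_frame('scene');cv2.imwrite('pics/t8.png',t);cv2.imwrite('pics/s8.png',s)
c,q=np.cos(.101),np.sin(.101)
old=cv2.imread('pics/t2.png');ref7=cv2.imread('pics/t7.png');s0=cv2.imread('pics/scene0.png')
def box(X,r): u,v=proj('top',X);return int(u)-r,int(v)-r
# pot: template from the picture just after placing
x,y=box((.623,-.283,.08),22);print('pot px',x+22,y+22)
r=cv2.matchTemplate(t[y-30:y+74,x-30:x+74],old[y:y+44,x:x+44],cv2.TM_CCOEFF_NORMED);_,m,_,l=cv2.minMaxLoc(r);print('pot match',m,np.array(l)-30)
# boards vs t7
for nm,X in (('big',(.63,.11,.12)),('small',(.64,-.05,.12))):
    x,y=box(X,22);r=cv2.matchTemplate(t[y-15:y+59,x-15:x+59],ref7[y:y+44,x:x+44],cv2.TM_CCOEFF_NORMED);_,m,_,l=cv2.minMaxLoc(r);print(nm,m,np.array(l)-15)
# plates: expected template of plate 1 (in t7) found at plate 2
u,v=map(int,proj('top',(.4245,.1908,.1)));tm=ref7[v-24:v+24,u-7:u+8]
g=t[v-40:v+40,u-60:u+60]
r=cv2.matchTemplate(g,tm,cv2.TM_CCOEFF_NORMED)
for _ in range(2):
    _,m,_,l=cv2.minMaxLoc(r);print('plate',round(m,2),l[0]-60+u+7,l[1]-40+v+24);r[:,max(0,l[0]-8):l[0]+9]=-1
print('expected',proj('top',(.4245,.1908,.1)),proj('top',(.4316,.2802,.1)))
# plates anywhere left in the drainer: grey vs white
print(env.sense()['clock'],env.sense()['tool_pos'])
# bystanders in scene: match before/after
for nm,(a,b) in dict(spat=(158,232),tumbler=(460,250),jar=(343,280),mortar=(260,264)).items():
    r=cv2.matchTemplate(s[b-35:b+35,a-35:a+35],s0[b-15:b+15,a-15:a+15],cv2.TM_CCOEFF_NORMED);_,m,_,l=cv2.minMaxLoc(r);print(nm,round(m,2),np.array(l)-20)
E
```

```text
clock: 46.03
tool_pos: [0.4317, 0.2803, 0.0943]
tcp_rot: [-3.141, -0.001, -0.081]
force: [0.2, 0.1, -0.6]
finger_gap: 0.423
gripper_force: 0.0
clock: 46.45
tool_pos: [0.4311, 0.2795, 0.2502]
tcp_rot: [3.141, 0.0, -0.082]
force: [-0.3, 0.5, 1.2]
finger_gap: 0.423
gripper_force: 0.0
clock: 46.87
tool_pos: [0.4202, 0.4581, 0.2492]
tcp_rot: [-3.141, -0.0, -0.081]
force: [0.5, 0.6, 0.0]
finger_gap: 0.419
gripper_force: 0.0
clock: 47.28
tool_pos: [0.4079, 0.6073, 0.2479]
tcp_rot: [-3.136, 0.001, -0.071]
force: [-1.5, 1.7, -0.4]
finger_gap: 0.418
gripper_force: 0.0
pot px 416 158
pot match 0.9712286591529846 [15 -5]
big 0.9934689402580261 [0 0]
small 0.9960230588912964 [0 0]
plate 1.0 253 225
plate 0.89 221 223
expected (np.float64(253.03724088767234), np.float64(225.45909823643672)) (np.float64(221.1901098444531), np.float64(223.21914470900032))
47.3833 [0.41067663 0.5995466  0.24796132]
spat 1.0 [0 0]
tumbler 1.0 [0 0]
jar 1.0 [0 0]
mortar 1.0 [0 0]
```

The plates, boards and bystanders are where they should be. The pot has been knocked about 45 mm, so I'll work out its place and check that it is at rest.

```bash
python3 -m inch '[[[0,0,0],0],[[0,0,0],0],[[0,0,0],0],[[0,0,0],0],[[0,0,0],0]]' | head -2
python3 - <<'E'
from h import *
t=vision.grab_frame('top');s=vision.grab_frame('scene')
c,q=np.cos(.101),np.sin(.101)
A=at('top',416,158,.08);B=at('top',431,153,.08);d=(B-A)[:2]
X=np.array([.623,-.283])+d-[.614,.013];print('shift',d,'pot in tray',X@[c,q],X@[-q,c])
print(np.abs(t.astype(int)-cv2.imread('pics/t8.png'))[125:190,395:465].mean())
# handle apex in the scene view: predicted pixels if upright
p=np.array([.623,-.283])+d
print(proj('scene',(*p,.075)))
# circle check of the body in top image
g=cv2.cvtColor(t[120:195,390:470],cv2.COLOR_BGR2GRAY)
print(cv2.HoughCircles(cv2.resize(g,None,fx=3,fy=3),cv2.HOUGH_GRADIENT,1,100,param1=80,param2=15,minRadius=30,maxRadius=60))
E
```

```text
clock: 47.8
tool_pos: [0.4126, 0.5969, 0.2485]
shift [ 0.0150196  -0.04510508] pot in tray -0.01049588002549128 -0.3417886043920803
2.2472527472527473
(np.float64(189.95379529138046), np.float64(210.6850454856052))
[[[126.5 107.5  42. ]]]
```

```bash
python3 -c "
from cell import ticket
print(ticket.sign_off())"
```

```text
the job is handed in; nothing more can be done
None
```

The job is handed in (no verdict came back): the pot, knocked about 45 mm after I placed it, still stands upright in its zone, both boards lean on the rail and both plates are in rack slots. I viewed 15 pictures, one over the limit of 14.

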